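# Lock out the bench isolator

### The arm

A 6-joint arm with a two-finger parallel gripper is mounted at the origin on the work surface. World frame = base frame: x ahead of the robot, y to its left, z up, the work surface at z = 0. Lengths are in m, angles in rad, forces in N, time in s.
With the tool pointing down it reaches from about 0.25 to 0.775 m from the base axis. Payload 4 kg.
Tool frame: the origin (TCP) lies midway between the tips of the shut fingers; the grasp point (between the pads) lies 19 mm behind it; z points along the fingers, y is the direction in which the jaws open and shut (so a half turn about z gives the same grasp; the last joint's range is limited). The gripper opens to 94 mm and grips with 3 to 60 N. Pads are 16 mm wide; open, the fingers measure 119 mm over their backs; the gripper's body (75 mm by 177 mm) begins 78 mm behind the grasp point.
Start: joints at [-0.103, 0.087, 1.371, -0, 1.684, -0.103], TCP at [0.55, -0, 0.206] pointing down, gripper open.
Joint ranges: [-3.1, 3.1], [-0.76, 2.03], [0.27, 2.55], [-1.08, 4.22], [0.17, 2.65], [-2.57, 2.57]. Speed limits (rad/s): [2.79, 2.79, 3.14, 3.14, 3.14, 3.14].

### API

Orientations are given as a unit quaternion [w, x, y, z].
In Python, from station import movep, move_straight, move_joints, release, grasp, pause, ik, get_state, get_image, camera_model, Unreachable, job_done gives the robot as it stands. Calls block until the motion is done:
- movep(position, orientation): joint-space move of the TCP to a pose.
- move_straight(position, attitude=None, speed=0.15): straight line of the TCP; attitude=None keeps the orientation; speed is the mean speed in m/s.
- move_joints(angles): joint-space move.
- release() and grasp(): open the fingers fully, or close them until they stop; the grip force is fixed at half the most.
- pause(seconds).
- ik(position, orientation): joint angles nearest the present ones, or None.
- get_state(): the state.
- get_image(name): name is "scene" or "side" or "wrist"; returns (picture, depth): 384x512x3 uint8, red, green, blue; 384x512 float32, m along the optical axis (not along the pixel's ray), 0 where there is no reading.
- camera_model(name): a dict with "K" (3x3 intrinsics, pixels), "dist_coeffs" ([k1, k2, p1, p2, k3] as OpenCV has them; the pictures are not rectified), "pose" (4x4, takes a point from camera to world coordinates). Camera axes: x right, y down, z forward; pixel columns grow to the right and rows downward; lengths in m; the calibration is good to about 2 mm. A picture is of the moment at which its call begins: read the wrist's pose just before it. camera_model takes no time and is no camera call; for the wrist camera it gives the pose at the moment of the call.
A pose or a line that the arm cannot do raises Unreachable and nothing moves.
- job_done(): hands the job in, once; it reports no verdict.
The state is a dict: "time": time; "joint_positions": joint angles; "joint_vel": joint speeds; "joint_efforts": joint torques, N m; "eef_pos": TCP position; "eef_rot": TCP orientation; "wrist_force": force on the tool from outside, world axes, zero at the start; "ft_torque": the same for the moment, N m; "grip_width": finger opening in m.
Only numpy, scipy, OpenCV 4.12 (cv2) and the standard library are available. Lean on these libraries where they do the work, as an engineer would, in place of code of your own. Each camera call takes 0.05 s, during which the arm holds its last target. There are 200 camera calls.

### The job

Shut the bench supply down for maintenance: swing the red isolator handle from on all the way over to off, and after that lay the red lock-out bar flat in both saddles in front of the handle, roughly centred, with its yellow eye on the side of the yellow saddle, so that the handle cannot be swung back. Lay the bar down gently rather than dropping it, and leave the mug, bottle, tape roll and screwdriver where they are.

Things in the scene. Friction and masses are not known exactly. Their poses are not given: they have to be found in the camera images.
- isolator: grey switch box fixed on the bench, 200 (x) x 150 (y) x 60 mm high; origin: centre of its underside; z up. A green patch on its top at the -x end marks on, a black patch at the +x end marks off. The handle's hinge runs along y at x = 0, 70 mm up. Two saddle posts stand on it at x = -45 mm: steel at y = -60 mm, yellow at y = +60 mm (see seat).
- handle (a joint): hinge of the fork-shaped handle, rad: 0 = on (leaning 43 degrees to the box's -x, green side), 0.75 = upright, 1.5 = off (leaning 43 degrees to +x, black side). Over-centre: beyond upright it tends to fall to the nearer end; moved by about 3 N at the grip when pushed along its arc (a level push can jam by friction).
- handle_grip (a point): middle of the handle's red cross bar (18 mm diameter, 92 mm long along the box's y), 110 mm from the hinge. Two steel arms (8 mm thick, at y = +-35 mm) join it to the hinge, 62 mm free between them. At on it is 75 mm to the box's -x of the hinge, 150 mm above the bench; upright 180 mm above the bench.
- seat (a point): midway between the saddles, level with their notch floors: x -45, y 0, z 122 mm in the box's frame, same axes. The properly laid bar's origin comes here. Each saddle post is 42 mm (x) x 10 mm (y) with an open-topped notch 26 mm wide (x), 24 mm deep; prong tops 146 mm above the bench. Clear only when the handle is off.
- lock_bar: loose red bar, square section 16 x 16 mm, lying along its own y from -80 to +80 mm, then a flat yellow padlock eye 36 mm (x) x 32 mm (y) x 16 mm high from y = +80 to +112 mm; about 0.12 kg. Origin: on the underside, midway along the red part; z up as it lies on the bench.
- bar_eye (a point): middle of the bar's yellow eye, 96 mm along the bar's +y from its origin and 8 mm up
- mug: blue mug, 80 mm wide, 90 mm high, origin at its underside; bystander
- bottle: white bottle with blue cap, 68 mm diameter, 180 mm high, origin at its underside; bystander
- tape_roll: blue ring of tape lying flat, 100 mm diameter, 48 mm high, origin at its underside; bystander
- screwdriver: screwdriver with orange handle, 200 mm long, 26 mm thick, lying along its x, origin at its middle; bystander
Mind the look-alikes: they are no part of the job. Several things look just like the lock_bar: the one meant starts farthest from the robot's base.

How it is judged:
On the way:
1. the handle is fully off while the bar is still away from the saddles (value of joint handle above 1.4 rad and distance between lock_bar and seat above 0.06 m), for 0.2 s.
At the end, for the whole second after the job is handed in: Handle off (joint above 1.4 rad); bar at rest in both notches, its origin within 9 mm (across), 18 mm (along) and 5 mm (height) of the seat, lying flat within 0.2 rad and along the saddles within 0.15 rad, its yellow eye beyond the yellow saddle (value of joint handle above 1.4 rad and x of lock_bar in the frame of seat between -0.009 and 0.009 m and y of lock_bar in the frame of seat between -0.018 and 0.018 m and z of lock_bar in the frame of seat between -0.005 and 0.005 m and angle between the y axis of lock_bar and the y axis of isolator, either way round below 0.15 rad and angle between the z axis of lock_bar and the z axis of isolator, either way round below 0.2 rad and y of bar_eye in the frame of seat above 0.05 m and linear speed of lock_bar below 0.03 m/s); the robot touches nothing.
It fails at once if the bar is dropped: it falls faster than 0.5 m/s with no finger on it (linear speed of lock_bar above 0.5 m/s and contact force between the fingers and lock_bar below 0.02 N).
It fails at once if the mug is moved by more than 30 mm or knocked over (distance of mug from where it was at the start of the episode above 0.03 m or angle between mug's own z axis and vertical above 0.5 rad).
It fails at once if the bottle is moved by more than 30 mm or knocked over (distance of bottle from where it was at the start of the episode above 0.03 m or angle between bottle's own z axis and vertical above 0.5 rad).
It fails at once if the tape roll is moved by more than 30 mm or knocked over (distance of tape_roll from where it was at the start of the episode above 0.03 m or angle between tape_roll's own z axis and vertical above 0.5 rad).
It fails at once if the screwdriver is moved by more than 30 mm or knocked over (distance of screwdriver from where it was at the start of the episode above 0.03 m or angle between screwdriver's own z axis and vertical above 0.5 rad).
It also fails if it takes over 61 s, if anything falls off the work surface, if the arm or the gripper's body presses on something with over 40 N, if the wrist force passes 120 N, or if a joint passes its speed limit or range.

## Working session

There is one attempt and no reset: what is moved stays moved. The work goes in short steps, each a Python script; the robot and the scene stay as the last script left them, time stands still between calls to the robot, and variables do not carry over. Pictures are saved under pics/ and viewed, about 8 in all and at most 12, crops included, and the job is handed in when it is done.

```bash
ls; mkdir -p pics
cat > h.py <<'E'
import numpy as np, cv2
from station import *
def cloud(name):
    m=camera_model(name); im,d=get_image(name); 
    K=np.array(m["K"]);D=np.array(m["dist_coeffs"]);T=np.array(m["pose"])
    v,u=np.mgrid[:384,:512]
    n=cv2.undistortPoints(np.stack([u,v],-1).reshape(-1,1,2).astype(float),K,D).reshape(384,512,2)
    P=np.dstack([n[...,0]*d,n[...,1]*d,d])@T[:3,:3].T+T[:3,3]
    P[d<=0]=np.nan
    return im,P
def save(im,f,s=1.5):
    cv2.imwrite("pics/"+f,cv2.resize(im[:,:,::-1],None,fx=s,fy=s,interpolation=cv2.INTER_CUBIC))
def comps(mask,P,mina=40):
    n,l,st,c=cv2.connectedComponentsWithStats(mask.astype(np.uint8))
    for i in range(1,n):
        if st[i,4]<mina: continue
        p=P[l==i]; p=p[~np.isnan(p[:,0])]
        print(i,"px",c[i].round(),"n",st[i,4],"med",np.median(p,0).round(3),"lo",np.percentile(p,2,0).round(3),"hi",np.percentile(p,98,0).round(3))
    return l
def masks(im):
    h=cv2.cvtColor(im,cv2.COLOR_RGB2HSV).astype(int);H,S,V=h[...,0],h[...,1],h[...,2]
    return dict(red=((H<8)|(H>172))&(S>130)&(V>60),yellow=(H>20)&(H<35)&(S>120)&(V>80),green=(H>45)&(H<80)&(S>90)&(V>50))
E
python3 - <<'E'
from h import *
for n in("scene","side"):
    im,P=cloud(n); np.savez(f"/tmp/{n}.npz",im=im,P=P); save(im,n+"0.png")
    print(n,np.array(camera_model(n)["pose"])[:3].round(2).tolist())
    for k,m in masks(im).items(): print(k); comps(m,P)
print(get_state())
E
```

```text
pics
scene [[0.05, 0.85, -0.52, 1.08], [1.0, -0.04, 0.02, -0.03], [0.0, -0.52, -0.85, 1.03]]
red
1 px [349. 133.] n 231 med [0.265 0.321 0.014] lo [0.206 0.264 0.   ] hi [0.315 0.372 0.02 ]
2 px [167. 139.] n 190 med [ 0.263 -0.291  0.015] lo [ 0.183 -0.302  0.006] hi [ 0.335 -0.281  0.019]
5 px [291. 165.] n 59 med [0.385 0.113 0.014] lo [0.375 0.096 0.002] hi [0.394 0.129 0.019]
8 px [184. 174.] n 212 med [ 0.502 -0.201  0.156] lo [ 0.491 -0.244  0.147] hi [ 0.51  -0.158  0.16 ]
11 px [302. 219.] n 311 med [0.58  0.127 0.015] lo [0.536 0.065 0.001] hi [0.619 0.194 0.019]
yellow
1 px [411.  46.] n 1034 med [-0.104  0.609  0.058] lo [-0.217  0.52   0.007] hi [-0.091  0.713  0.092]
3 px [372. 148.] n 74 med [0.332 0.383 0.014] lo [0.31  0.367 0.006] hi [0.35  0.404 0.019]
4 px [301. 162.] n 79 med [0.38  0.144 0.015] lo [0.357 0.128 0.   ] hi [0.393 0.162 0.019]
5 px [163. 163.] n 83 med [ 0.362 -0.298  0.014] lo [ 0.34  -0.314  0.004] hi [ 0.372 -0.281  0.019]
10 px [329. 202.] n 87 med [0.529 0.212 0.015] lo [0.507 0.194 0.006] hi [0.544 0.231 0.018]
green
49 px [187. 189.] n 77 med
[... 1170 characters left out ...]
ime': 0.1, 'joint_positions': array([-1.03119608e-01,  8.78894929e-02,  1.37208264e+00,  3.81536645e-05,
        1.68363936e+00, -1.03121437e-01]), 'joint_vel': array([-0.00133446, -0.00289588, -0.00456115,  0.0009108 ,  0.00028064,
        0.00048721]), 'joint_efforts': array([ 2.25695316e-03, -3.41256917e+01, -3.03301656e+01,  7.19034858e-02,
        3.05556308e-02, -9.49158243e-05]), 'eef_pos': array([5.49498887e-01, 4.98186857e-05, 2.04427051e-01]), 'eef_rot': array([-7.95402243e-04,  7.07104269e-01,  7.07108573e-01, -6.21787322e-04]), 'wrist_force': array([-0.092713 ,  0.0387871, -0.4057554]), 'ft_torque': array([-0.03976546, -0.01240107, -0.02984926]), 'grip_width': 0.0940724776023231}
```

View pics/scene0.png

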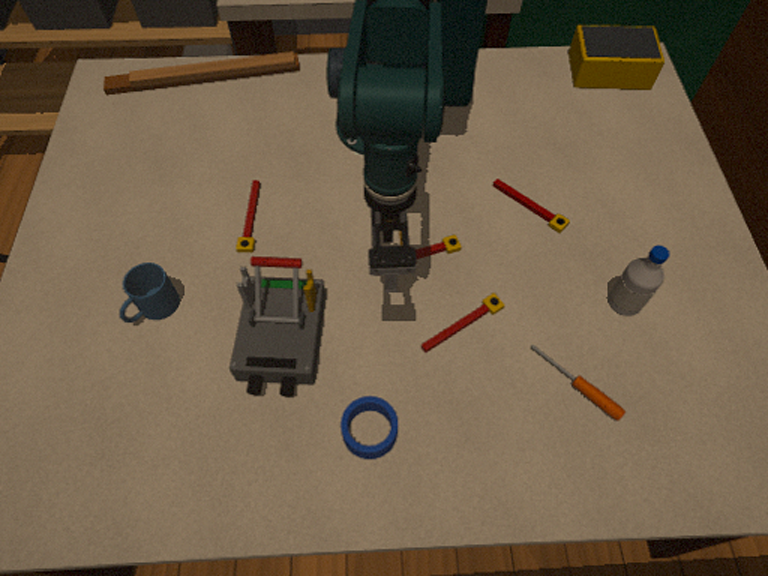

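View pics/side0.png

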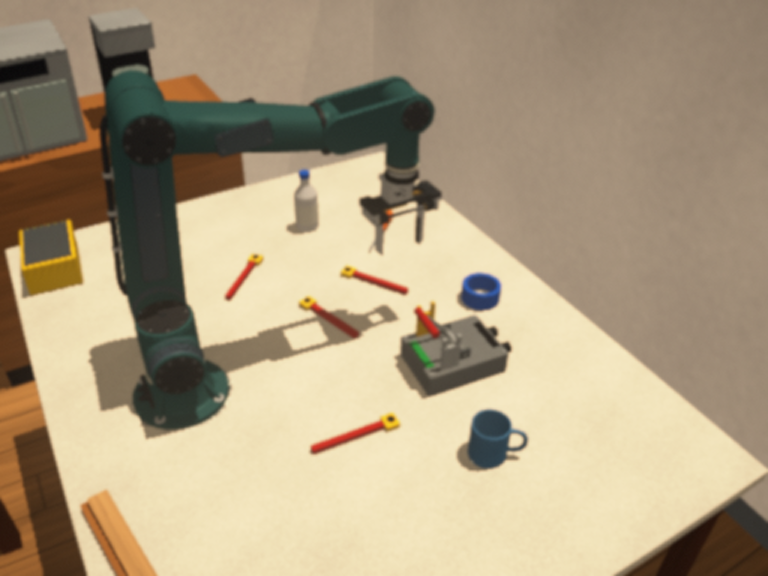

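The target bar is the one at scene view px (462,322), native (302,219), with its eye at (492,303). It lies at (0.58, 0.13), 0.59 m from the base. The look-alikes at native (349,133), (167,139) and (291,165) are all about 0.40 m away. The isolator is at view px (278,320) with its handle on. I'll look at both from close by.

Run:
```python
from h import *
q=[0,.70710678,.70710678,0]
movep([0.55,0.13,0.34],q)
im,P=cloud("wrist"); save(im,"w_bar.png",1.2); np.savez("/tmp/wb.npz",im=im,P=P)
for k,m in masks(im).items(): print(k); comps(m,P)
movep([0.50,-0.2,0.42],q)
im,P=cloud("wrist"); save(im,"w_box.png",1.5); np.savez("/tmp/wx.npz",im=im,P=P)
for k,m in masks(im).items(): print(k); comps(m,P)
print(np.array(camera_model("wrist")["pose"])[:3].round(3).tolist())
```

```text
red
1 px [51. 30.] n 945 med [0.247 0.303 0.017] lo [0.207 0.262 0.014] hi [0.288 0.34  0.018]
5 px [275. 146.] n 931 med [0.573 0.135 0.017] lo [0.533 0.067 0.015] hi [0.616 0.195 0.019]
6 px [173. 195.] n 709 med [0.402 0.053 0.017] lo [ 0.381 -0.019  0.011] hi [0.427 0.109 0.019]
9 px [139. 363.] n 188 med [ 0.31  -0.294  0.017] lo [ 0.28  -0.302  0.015] hi [ 0.338 -0.288  0.019]
10 px [228. 374.] n 205 med [ 0.503 -0.174  0.159] lo [ 0.493 -0.189  0.154] hi [ 0.511 -0.157  0.161]
yellow
1 px [245.  96.] n 317 med [0.526 0.21  0.017] lo [0.507 0.194 0.015] hi [0.542 0.229 0.019]
green
1 px [227. 348.] n 92 med [ 0.49  -0.218  0.063] lo [ 0.482 -0.229  0.061] hi [ 0.497 -0.208  0.065]
red
1 px [210.  20.] n 388 med [0.415 0.006 0.017] lo [ 0.402 -0.024  0.014] hi [0.428 0.034 0.019]
2 px [260. 158.] n 716 med [ 0.499 -0.201  0.159] lo [ 0.489 -0.245  0.154] hi [ 0.509 -0.159  0.162]
3 px [139. 190.] n 593 med [ 0.265 -0.291  0.017] lo [ 0.189 -0.301  0.011] hi [ 0.336 -0.283  0.019]
yellow
5 px [190. 194.] n 54 med [ 0.365 -0.298  0.017] lo [ 0.353 -0.315  0.015] hi [ 0.371 -0.284  0.019]
green
2 px [253. 146.] n 131 med [ 0.487 -0.197  0.063] lo [ 0.482 -0.229  0.061] hi [ 0.492 -0.168  0.064]
[[1.0, 0.001, 0.0, 0.5], [0.001, -0.961, -0.277, -0.119], [0.0, 0.277, -0.961, 0.6]]
```

View pics/w_bar.png

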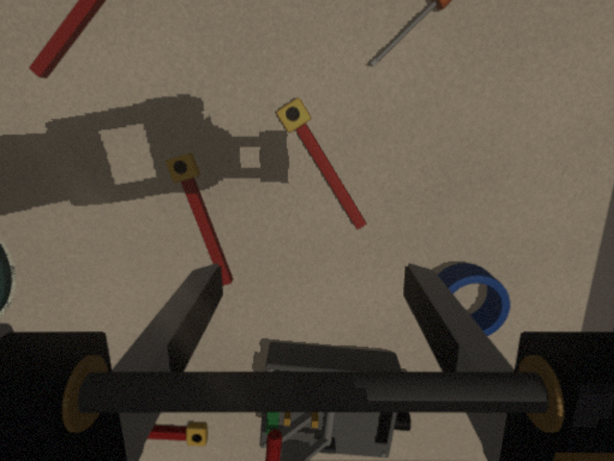

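View pics/w_box.png

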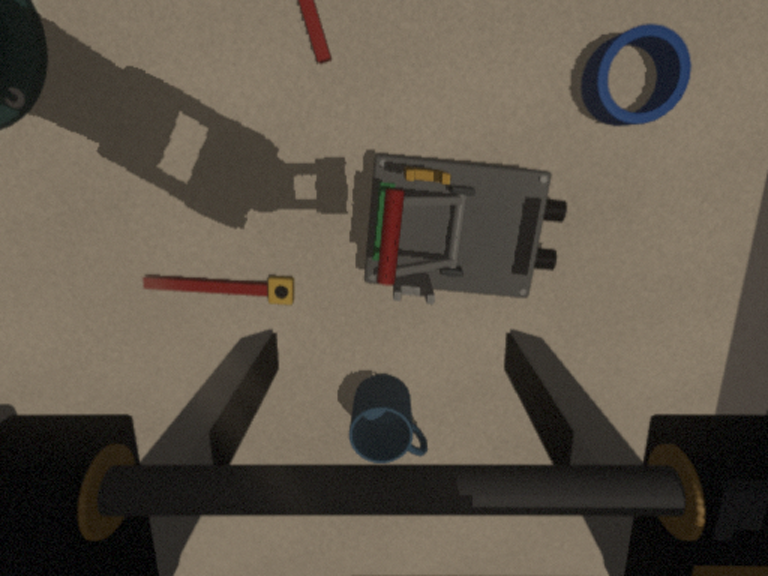

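w_bar shows the target bar with its eye at view px (293,115) and its end at (361,225), clear of its neighbours. w_box shows the isolator turned a few degrees, the red grip at (391,237), the yellow saddle at (428,176) and the steel saddle at (413,292). Next I'll work out the exact poses and confirm the bar in a crop.

```bash
cat > m.py <<'E'
from h import *
def rect(p): 
    (c,s,a)=cv2.minAreaRect((p[:,:2]*1000).astype(np.float32)); return np.array(c)/1000,np.round(s,1),a
def barpose(im,P,near):
    M=masks(im); n=lambda m:P[m&(np.linalg.norm(P[...,:2]-near,axis=-1)<.13)&(P[...,2]<.2)&(P[...,2]>.005)]
    r,y=n(M["red"]),n(M["yellow"])
    return rect(r),r[:,2],rect(y)
E
python3 - <<'E'
from m import *
z=np.load("/tmp/wx.npz");im,P=z["im"],z["P"]
m=(P[...,2]>.05)&(P[...,2]<.067)&(abs(P[...,0]-.56)<.15)&(abs(P[...,1]+.2)<.12)
m=cv2.morphologyEx(m.astype(np.uint8),cv2.MORPH_OPEN,np.ones((5,5)))>0
print("boxtop",rect(P[m]),np.median(P[m][:,2]))
s=np.load("/tmp/scene.npz");Q=s["P"]
m2=(Q[...,2]>.05)&(Q[...,2]<.067)&(abs(Q[...,0]-.56)<.15)&(abs(Q[...,1]+.2)<.12)
m2=cv2.morphologyEx(m2.astype(np.uint8),cv2.MORPH_OPEN,np.ones((3,3)))>0
print("boxtop scene",rect(Q[m2]))
r=P[masks(im)["red"]&(P[...,2]>.14)&(P[...,2]<.17)]
print("grip",rect(r),r[:,2].max())
Y=(masks(im)["yellow"])&(P[...,2]>.1);
for nm,c in(("all",(P[...,2]>.139)&(P[...,2]<.149)&~masks(im)["red"]&(abs(P[...,0]-.52)<.06)&(abs(P[...,1]+.2)<.1)),): comps(c,P,5)
for f in("wb",):
    z=np.load(f"/tmp/{f}.npz"); a=barpose(z["im"],z["P"],[.57,.14]); print(a[0],np.median(a[1]),a[2])
    cv2.imwrite("pics/crop.png",cv2.resize(z["im"][60:220,180:380,::-1],None,fx=3,fy=3))
a=barpose(s["im"],Q,[.57,.14]); print("scene",a[0],np.median(a[1]),a[2])
E
```

```text
boxtop (array([ 0.57358948, -0.21122119]), array([150.1, 199.8]), 84.27747344970703) 0.06135028820571764
boxtop scene (array([ 0.57309442, -0.21029073]), array([150.9, 200.6]), 84.40015411376953)
grip (array([ 0.4993143 , -0.20258479]), array([90.2, 16.6]), 84.0344009399414) 0.16259336259672613
1 px [273. 117.] n 43 med [ 0.518 -0.145  0.147] lo [ 0.514 -0.15   0.141] hi [ 0.522 -0.14   0.148]
2 px [297. 119.] n 42 med [ 0.551 -0.148  0.147] lo [ 0.548 -0.152  0.141] hi [ 0.555 -0.144  0.149]
4 px [272. 134.] n 34 med [ 0.517 -0.17   0.143] lo [ 0.512 -0.174  0.139] hi [ 0.52  -0.166  0.148]
5 px [267. 181.] n 37 med [ 0.508 -0.239  0.144] lo [ 0.505 -0.243  0.139] hi [ 0.514 -0.235  0.148]
6 px [264. 197.] n 42 med [ 0.505 -0.263  0.147] lo [ 0.502 -0.269  0.14 ] hi [ 0.51  -0.259  0.149]
7 px [286. 199.] n 43 med [ 0.539 -0.267  0.147] lo [ 0.536 -0.272  0.14 ] hi [ 0.543 -0.263  0.149]
(array([0.57496851, 0.13074683]), array([ 15.3, 157. ]), 31.949657440185547) 0.01715153544948289 (array([0.52430438, 0.21225983]), array([33.8, 29.9]), 32.50819396972656)
scene (array([0.57602844, 0.13055492]), array([ 16.7, 157. ]), 31.342926025390625) 0.014992703744775238 (array([0.52448096, 0.21278851]), array([36.9, 29.9]), 36.165714263916016)
```

View pics/crop.png

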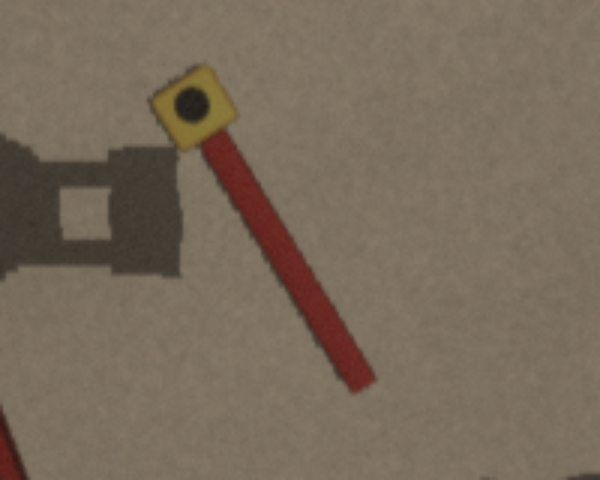

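The measurements agree: box top 150×200 mm, both cameras within 1 mm, prong midpoint at (0.528,-0.206) against a predicted seat of (0.529,-0.2065). The bar measures 157×16 mm with its centre at (0.575,0.131). The crop shows it lying free, eye at (192,105). Next I swing the handle.

```bash
cat >> m.py <<'E'
from scipy.spatial.transform import Rotation as Rn
C=np.array([.5735,-.211]); YAW=np.radians(-5.75)
def down(yaw):
    return (Rn.from_euler("z",yaw)*Rn.from_quat([.70710678,.70710678,0,0])).as_quat()[[3,0,1,2]]
def box(x,y,z): 
    c,s=np.cos(YAW),np.sin(YAW); return [C[0]+c*x-s*y,C[1]+s*x+c*y,z]
E
python3 - <<'E'
from m import *
def tcp(th,dz=-.017):
    a=np.radians(-43)+th; return box(.11*np.sin(a),0,.07+.11*np.cos(a)+dz)
q=down(YAW)
p=tcp(0); movep([p[0],p[1],.27],q); move_straight(p,speed=.12)
grasp(); s=get_state(); print("w",s["grip_width"],s["wrist_force"].round(1))
for th in np.linspace(0,1.5,13)[1:]:
    move_straight(tcp(th),speed=.1); s=get_state(); print(round(th,2),s["wrist_force"].round(1),round(s["grip_width"],4))
release(); p=tcp(1.5); move_straight([p[0],p[1],.30],speed=.25); print(get_state()["time"])
im,P=cloud("wrist"); im2,P2=cloud("scene"); save(im2[120:300,100:340],"off.png",2.5)
for i,Q in((im,P),(im2,P2)):
    m=masks(i)["red"]&(Q[...,2]>.13)&(Q[...,2]<.2); 
    if m.sum()>20: print(rect(Q[m]),Q[m][:,2].max(), "expect",box(.075,0,.159))
E
```

```text
w 0.01692525954250313 [-0.5  0.1  0.6]
0.12 [-5.4  0.4  2. ] 0.0168
0.25 [-7.5  0.9  5.6] 0.0175
0.38 [-6.8  0.4  6.9] 0.0168
0.5 [-3.3  0.1  4.7] 0.0168
0.62 [-2.2 -2.1  4.5] 0.0175
0.75 [-1.4 -2.7  5.1] 0.0172
0.88 [-0.1 -2.9  3.5] 0.017
1.0 [ 0.  -4.3  1.4] 0.0173
1.12 [ 0.8 -4.8 -0.6] 0.0169
1.25 [ 0.9 -5.2 -0.5] 0.0169
1.38 [-0.2 -3.8 -0.3] 0.0169
1.5 [ 1.3 -4.  -1.4] 0.0171
10.8333
(array([ 0.64894629, -0.21708438]), array([90.4, 16.4]), 83.855224609375) 0.16190695944210404 expect [np.float64(0.6481226388688184), np.float64(-0.2185141046209057), 0.159]
(array([ 0.64784058, -0.21633818]), array([90. , 17.4]), 84.50931549072266) 0.16118562020960558 expect [np.float64(0.6481226388688184), np.float64(-0.2185141046209057), 0.159]
```

View pics/off.png

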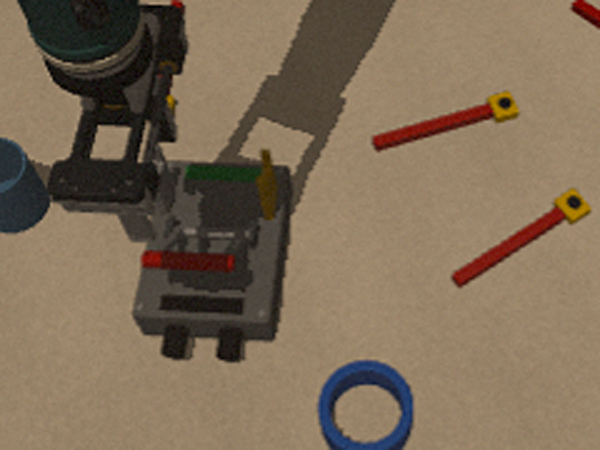

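The handle is off: the grip (view px (188,261)) measures within 2 mm of the expected off position. Next I pick the bar near its centre of mass and carry it to a hover for a check.

Run:
```python
from m import *
by=np.radians(31.8); g=.025
p=np.array([.5752-np.sin(by)*g,.1308+np.cos(by)*g]); q=down(by)
movep([*p,.15],q); move_straight([*p,.004],speed=.1); s=get_state(); print(s["eef_pos"].round(4),s["wrist_force"].round(1))
grasp(); s=get_state(); print("w",s["grip_width"],s["eef_pos"].round(4),s["wrist_force"].round(1))
move_straight([*p,.26],speed=.15)
h=box(-.045,g,.24); movep(h,down(YAW)); pause(.3)
s=get_state(); print(s["eef_pos"].round(4),h,s["grip_width"],s["time"])
for n in("scene","side","wrist"):
    im,P=cloud(n); save(im,n+"_hov.png",1.5); M=masks(im)
    for k in("red","yellow"):
        m=M[k]&(P[...,2]>.19)&(P[...,2]<.3)&(np.linalg.norm(P[...,:2]-h[:2],axis=-1)<.2)
        print(n,k); comps(m,P,15)
        if m.sum()>15: print(rect(P[m]))
print("expected origin",box(-.045,0,0),"eye",box(-.045,.096,0))
```

```text
[0.5627 0.1522 0.0049] [-0.2 -0.4  0.3]
w 0.015755129892448132 [0.5621 0.1521 0.004 ] [ 0.3  0.  -0.1]
[ 0.5316 -0.1807  0.2401] [np.float64(0.5312311182190109), np.float64(-0.18161732427118377), 0.24] 0.01573249160963335 18.6583
scene red
1 px [149. 163.] n 85 med [ 0.527 -0.27   0.25 ] lo [ 0.516 -0.284  0.237] hi [ 0.531 -0.256  0.253]
2 px [199. 165.] n 112 med [ 0.539 -0.142  0.25 ] lo [ 0.526 -0.17   0.236] hi [ 0.544 -0.127  0.254]
(array([ 0.52935272, -0.20574432]), array([157.9,  17.8]), 84.99566650390625)
scene yellow
1 px [214. 166.] n 144 med [ 0.546 -0.11   0.251] lo [ 0.522 -0.125  0.24 ] hi [ 0.557 -0.094  0.254]
(array([ 0.53901245, -0.10933917]), array([30.2, 35.5]), 83.45275115966797)
side red
2 px [299. 194.] n 139 med [ 0.524 -0.241  0.253] lo [ 0.516 -0.283  0.243] hi [ 0.536 -0.181  0.258]
(array([ 0.52908514, -0.20755112]), array([154.9,  18.2]), 84.90972900390625)
side yellow
1 px [279. 171.] n 43 med [ 0.531 -0.109  0.254] lo [ 0.523 -0.125  0.247] hi [ 0.553 -0.095  0.259]
(array([ 0.53605408, -0.11060148]), array([34.4, 30.1]), 72.62339782714844)
wrist red
1 px [260. 225.] n 4076 med [ 0.532 -0.169  0.253] lo [ 0.522 -0.225  0.252] hi [ 0.542 -0.128  0.254]
2 px [261. 362.] n 887 med [ 0.523 -0.268  0.253] lo [ 0.515 -0.284  0.252] hi [ 0.53  -0.254  0.254]
(array([ 0.5288396 , -0.20586748]), array([159.3,  15.7]), 84.3944320678711)
wrist yellow
3 px [261. 116.] n 2567 med [ 0.539 -0.112  0.253] lo [ 0.523 -0.125  0.252] hi [ 0.555 -0.096  0.254]
(array([ 0.53847992, -0.11070394]), array([31.5, 35.7]), 82.95768737792969)
expected origin [np.float64(0.528726416678709), np.float64(-0.20649153722745656), 0] eye [np.float64(0.5383444705934683), np.float64(-0.11097455947536904), 0]
```

View pics/side_hov.png

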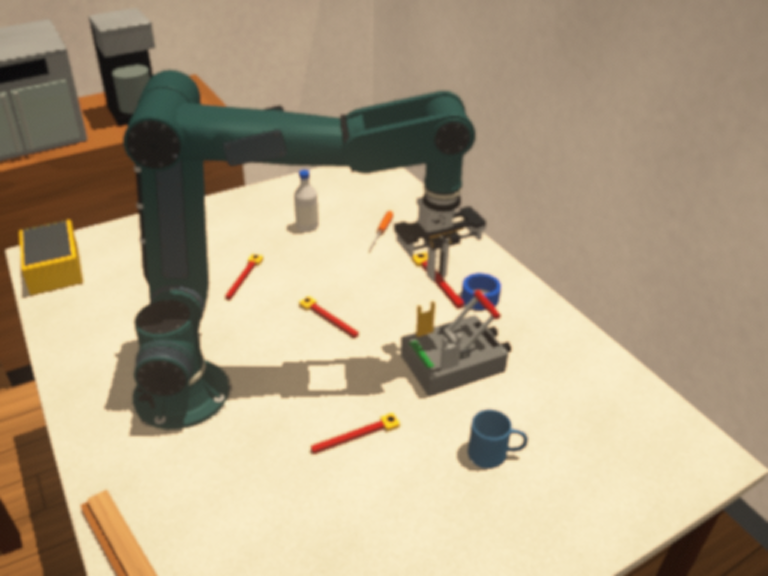

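The bar (view px (440,280)) is level at 0.253 on top, within 1 mm of the seat axis and lined up in yaw, eye towards the yellow saddle. The handle is still off. I lower it gently, watching the force.

Run:
```python
from m import *
g=.025; f0=get_state()["wrist_force"]
move_straight(box(-.045,g,.155),speed=.1)
for z in np.arange(.148,.1229,-.0025):
    move_straight(box(-.045,g,z),speed=.04); s=get_state(); f=s["wrist_force"]-f0
    print(round(z,4),s["eef_pos"][2].round(4),f.round(1))
    if abs(f).max()>4: break
print(s["time"])
```

```text
0.148 0.1477 [ 0.  -0.1  0.5]
0.1455 0.1453 [-0.1  0.2  0.3]
0.143 0.1427 [ 0.2  0.6 -0.2]
0.1405 0.1402 [-1.4 -0.4 -0.3]
0.138 0.1377 [-0.3  0.6 -0.1]
0.1355 0.1352 [-1.   0.3 -0.9]
0.133 0.1327 [ 0.2 -0.   0.1]
0.1305 0.1302 [-0.6  0.5 -0.4]
0.128 0.1277 [-0.2  0.6  0.2]
0.1255 0.1259 [-0.5  0.2  1.7]
0.123 0.126 [-2.2  2.   9.2]
22.6333
```

Contact came at TCP z = 0.126, exactly the notch floor. I release, retreat and check.

Run:
```python
from m import *
g=.025
move_straight(box(-.045,g,.1258),speed=.03); release(); pause(.3)
move_straight(box(-.045,g,.29),speed=.12); pause(.2)
for n in("wrist","scene","side"):
    im,P=cloud(n); M=masks(im); N=~np.isnan(P[...,0])&(np.linalg.norm(P[...,:2]-box(-.045,0,0)[:2],axis=-1)<.16)
    dx=(P[...,:2]-C)@np.array([np.cos(YAW),np.sin(YAW)])
    for k,c in(("red",dx<-.02),("red",dx>.05),("yellow",(dx<-.02)&(P[...,1]>-.135))):
        m=M[k]&N&c&(P[...,2]>.12)&(P[...,2]<.18)
        if m.sum()>10: print(n,k,rect(P[m]),np.percentile(P[m][:,2],[5,50,95]).round(4))
    if n=="wrist": save(im,"fin.png",1.2)
print("exp",box(-.045,0,.138),box(-.045,.096,.138),"handle",box(.075,0,.159)); s=get_state(); print(s["time"],s["wrist_force"])
```

```text
wrist red (array([ 0.52886914, -0.20603661]), array([157.2,  15.8]), 84.57002258300781) [0.1377 0.139  0.1403]
wrist red (array([ 0.64732208, -0.21732552]), array([91.1, 16.3]), 84.24980926513672) [0.1564 0.1595 0.1613]
wrist yellow (array([ 0.5385816 , -0.11123808]), array([29.7, 35.2]), 84.2245101928711) [0.1376 0.139  0.1403]
scene red (array([ 0.52722534, -0.2061011 ]), array([157.7,  21.2]), 83.96630096435547) [0.126  0.1363 0.1396]
scene red (array([ 0.64857074, -0.21721214]), array([91.9, 18.3]), 85.44933319091797) [0.149  0.1562 0.16  ]
scene yellow (array([ 0.53840973, -0.10965099]), array([31.4, 35.1]), 81.6789321899414) [0.1283 0.1365 0.14  ]
side red (array([ 0.53001355, -0.20997462]), array([154.6,  22.8]), 81.07518005371094) [0.1282 0.1391 0.1436]
side red (array([ 0.64681396, -0.21546172]), array([94.5, 17.8]), 85.40462493896484) [0.1542 0.1593 0.1638]
side yellow (array([ 0.53863794, -0.10882504]), array([29.8, 32.4]), 85.37098693847656) [0.1348 0.139  0.1431]
exp [np.float64(0.528726416678709), np.float64(-0.20649153722745656), 0.138] [np.float64(0.5383444705934683), np.float64(-0.11097455947536904), 0.138] handle [np.float64(0.6481226388688184), np.float64(-0.2185141046209057), 0.159]
26.3083 [ 0.66806601  0.07128771 -0.03368576]
```

View pics/fin.png

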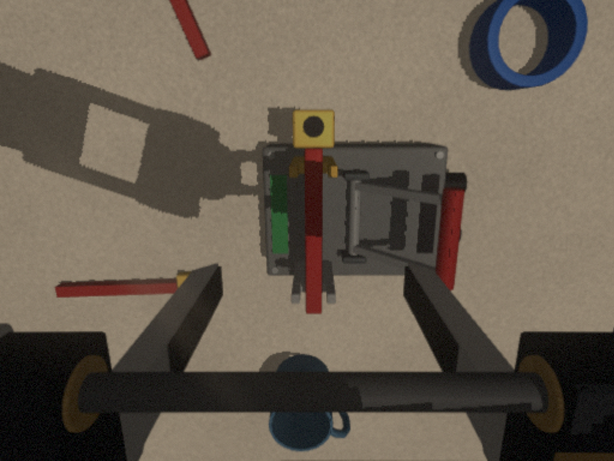

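The picture shows the bar lying in both notches, its eye at (313,127) beyond the yellow saddle, and the handle off at (452,230). The mug is untouched and the gripper is clear.

```bash
python3 -c "
from station import *
job_done()"
```

```text
the job is handed in; nothing more can be done
```

The isolator is off and the lock-out bar lies in both saddles. I handed the job in at about 26 s of the 61 s allowed, and the station gave no verdict.

- **Handle:** I gripped the cross bar and moved it along its arc from on to off, with at most about 10 N at the wrist. The last check put its grip within about 3 mm of the fully-off position.
- **Bar:** I took the one farthest from the base, 0.59 m away against about 0.40 m for the other three. I lowered it in small steps until it touched at the expected notch height, then released it.
- **Last checks:** From the wrist camera, the bar's centre is within 1 mm of the seat, its top is level at 139 mm (138 mm expected), and it lines up to about 0.3°. The eye is beyond the yellow saddle. The gripper was clear, with wrist force under 1 N.
- **Disagreements:** The side camera put the bar's centre 3–4 mm off along its length and its direction about 3° off, still within tolerance. The scene camera agreed within about 2 mm.
- **Not measured:** I never re-measured the mug, bottle, tape roll and screwdriver. They looked undisturbed in the pictures, and the arm worked clear of them.

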